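# Put mixed-up plaster foot models back with their partners

## Task

The left-foot plaster models of three children (small, medium, large) have been put in the wrong job trays. Move each one into the left bay, beside the right-foot model of its size, lying flat on the bay's floor with its toes pointing the same way as its partner's; a bay takes only one model, so park one on the empty rubber pad on the way. Plaster chips, so set each model down on its support before letting go, and leave the right-foot models where they lie.

Things in the scene. Friction and masses are not known exactly. Their poses are not given: they have to be found in the camera images.
- left_small: small left-foot model to move: loose off-white plaster slab, 120 mm long, 50 wide at the ball, 40 high, flat sole and top (sloping down over the toes). Origin on the sole under the heel, 18 mm from the back end; x to the toes, z up. Grip across the waist, 36 mm along +x: parallel sides 36 mm apart, 34 long, symmetric about x. Starts in the left bay of a wrong tray.
- left_medium: medium left-foot model to move: loose off-white plaster slab, 145 mm long, 57 wide at the ball, 44 high, flat sole and top (sloping down over the toes). Origin on the sole under the heel, 22 mm from the back end; x to the toes, z up. Grip across the waist, 44 mm along +x: parallel sides 41 mm apart, 41 long, symmetric about x. Starts in the left bay of a wrong tray.
- left_large: large left-foot model to move: loose off-white plaster slab, 170 mm long, 64 wide at the ball, 48 high, flat sole and top (sloping down over the toes). Origin on the sole under the heel, 26 mm from the back end; x to the toes, z up. Grip across the waist, 51 mm along +x: parallel sides 46 mm apart, 48 long, symmetric about x. Starts in the left bay of a wrong tray.
- right_small: small right-foot model, loose, stays where it is in the right bay of its own tray: mirror image of the small left model, same sizes. Origin on the sole under the heel, x to the toes, z up.
- right_medium: medium right-foot model, loose, stays where it is in the right bay of its own tray: mirror image of the medium left model, same sizes. Origin on the sole under the heel, x to the toes, z up.
- right_large: large right-foot model, loose, stays where it is in the right bay of its own tray: mirror image of the large left model, same sizes. Origin on the sole under the heel, x to the toes, z up.
- tray_small: fixed dark grey tray (all 3 alike) with the small right model. 2 bays, each 194 (x) by 80 mm (y), floor 4 mm, 4 mm thick walls' tops 14 mm above the bench; a 50 mm bay of small parts past the toe end. Origin on the bench, mid divider; x to the toe end, y left, z up. Left bay centre y +42 mm, right -42. Model left_small centred in the left bay has its origin at x -42, y +46, z 4 mm.
- tray_medium: fixed dark grey tray (all 3 alike) with the medium right model. 2 bays, each 194 (x) by 80 mm (y), floor 4 mm, 4 mm thick walls' tops 14 mm above the bench; a 50 mm bay of small parts past the toe end. Origin on the bench, mid divider; x to the toe end, y left, z up. Left bay centre y +42 mm, right -42. Model left_medium centred in the left bay has its origin at x -51, y +46, z 4 mm.
- tray_large: fixed dark grey tray (all 3 alike) with the large right model. 2 bays, each 194 (x) by 80 mm (y), floor 4 mm, 4 mm thick walls' tops 14 mm above the bench; a 50 mm bay of small parts past the toe end. Origin on the bench, mid divider; x to the toe end, y left, z up. Left bay centre y +42 mm, right -42. Model left_large centred in the left bay has its origin at x -60, y +46, z 4 mm.
- parking_pad: free spot: flat black ribbed rubber mat, fixed, 230 mm (x) by 130 mm (y), its top 4 mm above the bench, empty; origin on the bench under its centre, z up. A model may be parked on it on the way.

How it is judged:
By the outcome, as a careful person would: the job done as asked, in the order asked, and still so for the second after the job is handed in, with the robot touching nothing.
It also fails if it takes over 96 s, if anything falls off the work surface, if the arm or the gripper's body presses on something with over 40 N, if the wrist force passes 120 N, or if a joint passes its speed limit or range.

## Robot

A 6-joint arm with a two-finger parallel gripper is mounted at the origin on the work surface. World frame = base frame: x ahead of the robot, y to its left, z up, the work surface at z = 0. Lengths are in m, angles in rad, forces in N, time in s.
With the tool pointing down it reaches from about 0.35 to 0.975 m from the base axis. Payload 4.9 kg.
Tool frame: the origin (TCP) lies on the centre line of the jaws, within the pads' length; the fingertips stand 14 mm ahead of it and the grasp point (between the pads) lies 5 mm behind it (manip.nose_length is the distance from the TCP to the fingertips, in m); z points along the fingers, y is the line along which they close (so a half turn about z gives the same grasp; the last joint's range is limited). The gripper opens to 85 mm and grips with 20 to 120 N. Pads are 22 mm wide; open, the fingers measure 114 mm over their backs; the gripper's body (76 mm by 85 mm) begins 54 mm behind the grasp point. The pads swing forward as they close: fully open they stand 13 mm farther back than shut.
Start: joints at [1.199, 0.053, 1.613, -0, 1.476, -0.119], TCP at [0.156, 0.605, 0.245] pointing down, gripper open.
Joint ranges: [-3.01, 3.01], [-1.01, 2.22], [0.06, 2.58], [-1.02, 4.17], [0.09, 2.62], [-3.14, 3.14]. Speed limits (rad/s): [2.57, 2.57, 3.14, 3.14, 3.14, 3.14].

## Interface

Orientations are given as a unit quaternion [w, x, y, z].
In Python, from plant import manip, imaging gives the robot as it stands.
- The arm moves only by the tool play_rows, never from a script. Its argument "commands" is a list of rows, each a list of 6 numbers: the shift along the tool's x, y, z in mm, then the turn, a rotation vector about the tool's x, y, z in degrees. A call has 1 to 5 rows; each row shifts and turns the commanded pose from where the row before left it, along the tool's axes as they then stand; what a row does not reach is not made up. A row lasts 1/12 s, in which the tool goes at most 41.7 mm and 7.16 degrees, less where a joint would pass 70% of its speed; a pose out of reach is approached as far as the arm can. A call is refused whole if a number of a shift passes 41.7 or a number of a turn 7.16, either way. A call with a gripper value outside its range is refused whole. "hand" is the finger opening in mm, from 0 to 85.4, set as the call begins (left out, the last holds). The fingers move at their own pace and stop on an object; the grip force is fixed at half the most. Time passes only in rows, so rows that do not move let the fingers close. It gives the time, the measured TCP pose, the force, the opening and the grip force at its end, in the units of the state.
- manip.state(): the state, without advancing time (a new reading comes with each control period).
- imaging.grab_frame(name): name is "scene" or "top" or "wrist"; returns a dict with "image" (480x640x3 uint8, red, green, blue), "fx", "fy", "cx", "cy" (pixels), "R" (3x3) and "t" (3): a world point X has camera coordinates R X + t; the wrist camera has in their place "mount" (4x4, takes a point from camera to tool coordinates, whose origin is the TCP and whose axes are the flange's). Camera axes: x right, y down, z forward; pixel columns grow to the right and rows downward; lengths in m; the calibration is good to about 2 mm. The wrist camera is an equidistant fisheye: a pixel r from the principal point sees the ray r / f radians off the axis. A picture is of the moment at which its call begins: read the wrist's pose just before it. There is no depth.
- manip.job_done(): hands the job in; it is judged then, once.
The state is a dict: "time": time; "joint_pos": joint angles; "joint_vel": joint speeds; "joint_efforts": joint torques, N m; "tool_pos": TCP position; "tool_rot": TCP orientation; "contact_force": force on the tool from outside, world axes, zero at the start; "ft_torque": the same for the moment, N m; "gripper_width": opening from 0.0 (shut) to 1.0 (fully open); "grasp_force": force on a finger pad.
Only numpy, scipy, OpenCV 4.12 (cv2) and the standard library are available. Lean on these libraries where they do the work, as an engineer would, in place of code of your own. Each camera call takes 0.05 s, during which the arm holds its last target. There are 200 camera calls.

## Working session

There is one attempt and no reset: what is moved stays moved. The work goes in short steps, Python scripts to look and compute and a tool call to move; the robot and the scene stay as the last step left them, time stands still between calls to the robot, and variables do not carry over. Pictures are saved under pics/ and viewed, at most 14 in all, crops included, and the job is handed in when it is done.

Besides the shell and the picture viewer there is one more tool, called after "Emit:" in YAML: its name, and indented under it one key for each argument. play_rows: Moves the arm, as the interface text tells. Its arguments: {"type":"object","properties":{"commands":{"type":"array","items":{"type":"array","items":{"type":"number"}}},"hand":{"type":"number"}},"required":["commands"]}

```bash
ls; mkdir -p pics
python3 - <<'E'
from plant import manip, imaging
import cv2
print(manip.state())
for n in ("top","scene"):
    f=imaging.grab_frame(n); cv2.imwrite(f"pics/{n}0.png",f["image"][:,:,::-1])
    print(n,{k:v for k,v in f.items() if k!="image"})
E
```

```text
pics
{'time': 0.0, 'joint_pos': array([ 1.19896912e+00,  5.33189008e-02,  1.61428035e+00,  3.57535250e-05,
        1.47598756e+00, -1.19000465e-01]), 'joint_vel': array([-0.00146384,  0.00279622,  0.00016016,  0.001235  ,  0.00085656,
        0.00196002]), 'joint_efforts': array([-6.19129441e-04, -3.93701613e+01, -3.70162153e+01, -2.19656081e-04,
        7.19216492e-03,  1.73900003e-05]), 'tool_pos': array([0.15611541, 0.60458465, 0.24409467]), 'tool_rot': array([-2.59509812e-04,  1.26078585e-01,  9.92019756e-01, -9.62880466e-04]), 'contact_force': array([-0.0391688 , -0.78516847, -0.86288849]), 'ft_torque': array([-0.02764951, -0.00305347, -0.02168928]), 'grasp_force': 0.0, 'gripper_width': 0.9974928567775776}
top {'fx': 527.4539838928639, 'fy': 527.4539838928639, 'cx': 322.186599060041, 'cy': 240.9959871549839, 'R': array([[-0.01571349, -0.99986124, -0.00553121],
       [-0.98488278,  0.01643204, -0.17244102],
       [ 0.17250798,  0.00273794, -0.98500432]]), 't': array([0.00765675, 0.49728654, 0.97948048])}
scene {'fx': 470.6350628063049, 'fy': 470.6350628063049, 'cx': 310.17814555801465, 'cy': 237.51552328361436, 'R': array([[ 0.70459229,  0.70935844, -0.01898161],
       [ 0.50566334, -0.52067317, -0.68789828],
       [-0.49784966,  0.47508952, -0.72555886]]), 't': array([-0.35721377, -0.22741804,  1.14611198])}
```

View pics/top0.png

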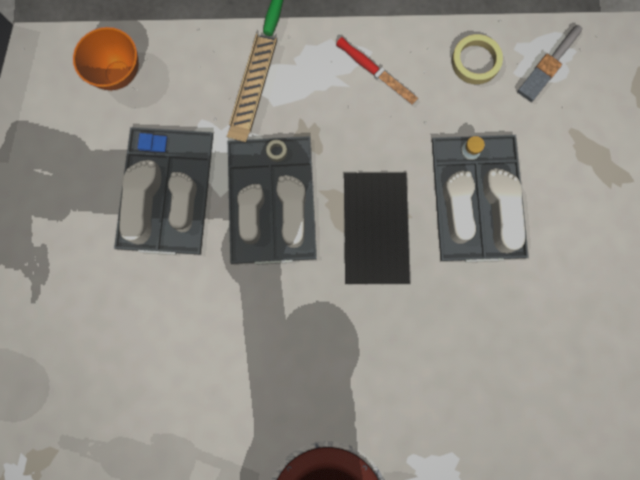

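View pics/scene0.png

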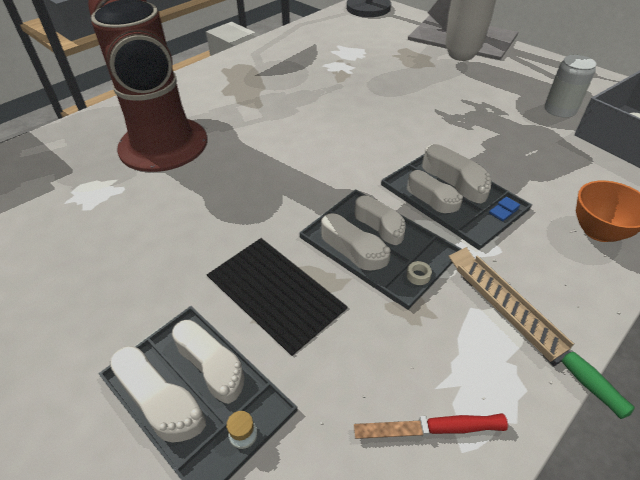

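The top view shows three trays with all toes up-image (+x). The tray at pixel x≈165 holds large (left) and small (right), the one at ≈272 small and medium, and the one at ≈480 medium and large. The black pad is at (377,228). So: large → pad, small → left tray, medium → middle tray, large → right tray.

```bash
cat > h.py <<'E'
import numpy as np, cv2
from scipy.spatial.transform import Rotation as Ro
from plant import manip, imaging
def rays_fixed(f,px):
    px=np.atleast_2d(np.asarray(px,float)); R=f["R"]
    d=np.c_[(px[:,0]-f["cx"])/f["fx"],(px[:,1]-f["cy"])/f["fy"],np.ones(len(px))]
    return -R.T@f["t"], d@R
def toolT(s):
    w,x,y,z=s["tool_rot"]; T=np.eye(4); T[:3,:3]=Ro.from_quat([x,y,z,w]).as_matrix(); T[:3,3]=s["tool_pos"]; return T
def rays_wrist(f,s,px):
    px=np.atleast_2d(np.asarray(px,float)); u=(px[:,0]-f["cx"])/f["fx"]; v=(px[:,1]-f["cy"])/f["fy"]
    th=np.hypot(u,v); k=np.sinc(th/np.pi)
    d=np.c_[u*k,v*k,np.cos(th)]; T=toolT(s)@f["mount"]
    return T[:3,3], d@T[:3,:3].T
def plane(o,d,z): return (o+d*((z-o[2])/d[:,2:]))[:,:2]
E
python3 - <<'E'
from h import *
im=cv2.imread("pics/top0.png"); f=imaging.grab_frame("top")
hsv=cv2.cvtColor(im,cv2.COLOR_BGR2HSV); V=hsv[:,:,2]
print("cam",-f["R"].T@f["t"], "nose",manip.nose_length)
m=(V<85).astype(np.uint8)
m=cv2.morphologyEx(m,cv2.MORPH_CLOSE,np.ones((5,5)))
cs,_=cv2.findContours(m[100:300],cv2.RETR_EXTERNAL,cv2.CHAIN_APPROX_NONE,offset=(0,100))
for c in cs:
    if cv2.contourArea(c)<4000: continue
    h=cv2.convexHull(c)
    P=plane(*rays_fixed(f,h[:,0]),0.012)*1000
    r=cv2.minAreaRect(P.astype(np.float32)); print("dark",cv2.boundingRect(c),np.round(r[0]),np.round(r[1]),round(r[2],1))
    k=np.zeros_like(m); cv2.fillPoly(k,[h],1); k=cv2.erode(k,np.ones((5,5)))
    g=(k & (V>95)&(hsv[:,:,1]<60)).astype(np.uint8)
    g=cv2.morphologyEx(g,cv2.MORPH_OPEN,np.ones((3,3)))
    for q in cv2.findContours(g,cv2.RETR_EXTERNAL,cv2.CHAIN_APPROX_NONE)[0]:
        if cv2.contourArea(q)<500: continue
        P=plane(*rays_fixed(f,q[:,0]),0.03)*1000
        r=cv2.minAreaRect(P.astype(np.float32)); print("  foot",cv2.boundingRect(q),np.round(r[0]),np.round(r[1]),round(r[2],1))
w=imaging.grab_frame("wrist"); print({k:v for k,v in w.items() if k!="image"}); cv2.imwrite("pics/w0.png",w["image"][:,:,::-1])
E
```

```text
cam [ 0.32092107 -0.0031975   1.05058744] nose 0.014
dark (344, 173, 66, 111) [ 530. -108.] [127. 226.] 89.3
dark (228, 137, 87, 127) [592. 103.] [258. 169.] 1.9
  foot (238, 184, 24, 57) [561. 143.] [114.  46.] 0.2
  foot (277, 176, 28, 72) [561.  62.] [ 54. 145.] 89.4
dark (432, 136, 95, 124) [ 590. -317.] [254. 172.] 1.1
  foot (446, 171, 31, 73) [ 564. -277.] [ 56. 147.] 88.8
  foot (488, 169, 36, 84) [ 556. -363.] [170.  62.] 1.2
dark (116, 128, 97, 126) [616. 319.] [176. 254.] 85.3
  foot (168, 173, 25, 55) [588. 283.] [ 47. 111.] 89.0
  foot (120, 160, 36, 84) [587. 368.] [ 59. 171.] 86.1
{'fx': 371.64829954431775, 'fy': 371.64829954431775, 'cx': 317.9713047699412, 'cy': 239.38241268018425, 'mount': array([[-1.14161446e-03, -9.58629572e-01, -2.84654246e-01,
         7.28116831e-02],
       [ 9.99999205e-01, -1.24693991e-03,  1.88790155e-04,
        -5.99628158e-04],
       [-5.35926566e-04, -2.84653804e-01,  9.58630233e-01,
        -1.27930078e-01],
       [ 0.00000000e+00,  0.00000000e+00,  0.00000000e+00,
         1.00000000e+00]])}
```

View pics/w0.png

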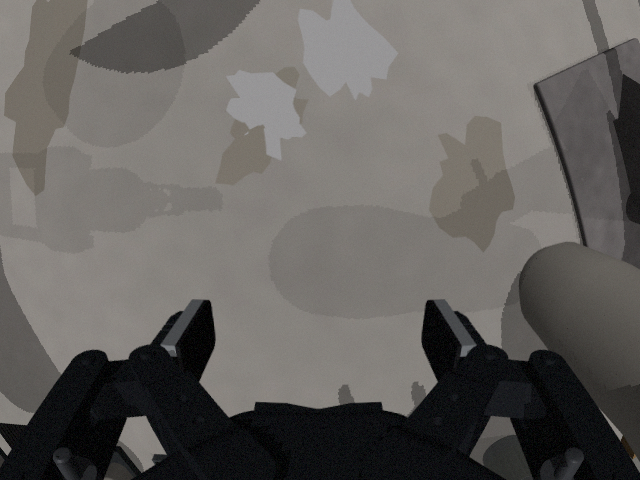

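The wrist view shows the bench and open fingers, with the fingers near (200,330) and (435,330). The way toward −y is clear. Moving above the large model's waist.

Emit:
play_rows:
  commands:
    - [-39,-10.2,0,0,0,0]
    - [-39,-10.2,0,0,0,0]
    - [-39,-10.2,0,0,0,0]
    - [-39,-10.2,0,0,0,0]
    - [-39,-10.2,0,0,0,0]
  hand: 70

```text
time: 0.62
tool_pos: [0.3336, 0.5058, 0.2451]
tool_rot: [-0.0, 0.126, 0.992, -0.0]
contact_force: [0.2, 1.5, 0.8]
gripper_width: 0.816
grasp_force: 0.0
```

Emit:
play_rows:
  commands:
    - [-39,-10.2,0,0,0,0]
    - [-39,-10.2,0,0,0,0]
    - [-39,-10.2,0,0,0,0]
    - [-39,-10.2,0,0,0,0]
    - [-39,-10.2,0,0,0,0]

```text
time: 1.03
tool_pos: [0.5099, 0.4075, 0.2451]
tool_rot: [-0.0, 0.126, 0.992, -0.0]
contact_force: [-0.3, 0.9, -0.4]
gripper_width: 0.819
grasp_force: 0.0
```

Emit:
play_rows:
  commands:
    - [-39,-10.2,0,0,0,0]
    - [-39,-10.2,0,0,0,0]
    - [0,0,0,0,0,-5.2]
    - [0,0,0,0,0,-5.2]
    - [0,0,0,0,0,0]

```text
time: 1.45
tool_pos: [0.5795, 0.3687, 0.2446]
tool_rot: [-0.001, 0.036, 0.999, -0.0]
contact_force: [0.6, 0.3, -0.3]
gripper_width: 0.821
grasp_force: 0.0
```

```bash
cat >> h.py <<'E'
def goal(x,y,z,yaw):
    "mm/deg: total tool shift (mm, in present tool axes) and turn (deg, rotvec) to a TCP pose, tool down, tool x = minus the foot's x"
    T=toolT(manip.state()); c,s=np.cos(np.radians(yaw)),np.sin(np.radians(yaw))
    G=np.array([[-c,-s,0],[-s,c,0],[0,0,-1.]])
    d=T[:3,:3].T@(np.array([x,y,z])/1000-T[:3,3])*1000
    r=np.degrees(Ro.from_matrix(T[:3,:3].T@G).as_rotvec())
    print("shift",np.round(d,1),"turn",np.round(r,1),"TCP",np.round(T[:3,3]*1000,1))
def shot(name):
    s=manip.state(); f=imaging.grab_frame("wrist"); im=f["image"][:,:,::-1].copy(); cv2.imwrite(f"pics/{name}.png",im); return s,f,im
E
python3 - <<'E'
from h import *
s,f,im=shot("w1"); print(s["time"],s["tool_pos"],s["tool_rot"],s["gripper_width"])
E
```

```text
1.45 [0.57945434 0.36871979 0.244596  ] [-5.07080444e-04  3.56833480e-02  9.99362994e-01 -2.16522445e-04] 0.8209938977633173
```

View pics/w1.png

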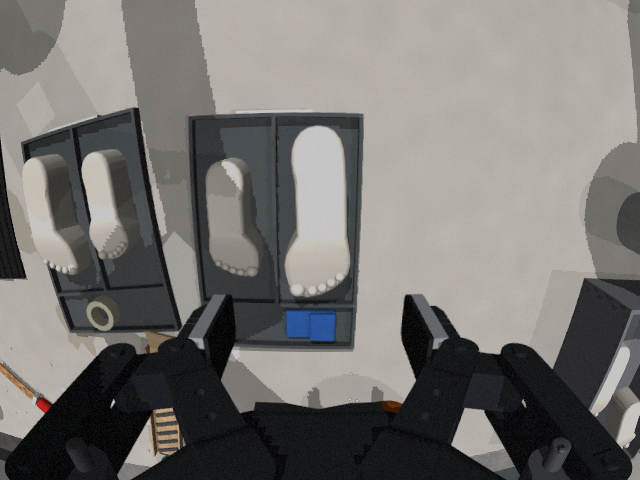

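The wrist view shows the left tray, corners (190,117), (363,115) and (353,350), with the large model lit at (320,215), its heel up-image, and the small one at (235,220). Measuring both tray and model.

```bash
cat >> h.py <<'E'
SZ=dict(small=(120,18,36,34,36,40),medium=(145,22,44,41,41,44),large=(170,26,51,48,46,48)) # len, back, waist x, waist len, width, height
def foot(s,f,im,size,box,thr,floor=4):
    "model seen from above: waist centre (world mm), yaw"
    L,b,wx,wl,w,h=SZ[size]; x0,y0,x1,y1=box
    g=cv2.cvtColor(im,cv2.COLOR_BGR2GRAY); m=np.zeros_like(g); m[y0:y1,x0:x1]=(g[y0:y1,x0:x1]>thr)
    m=cv2.morphologyEx(m,cv2.MORPH_OPEN,np.ones((3,3)))
    c=max(cv2.findContours(m,cv2.RETR_EXTERNAL,cv2.CHAIN_APPROX_NONE)[0],key=cv2.contourArea)[:,0]
    P=plane(*rays_wrist(f,s,c),(floor+h)/1000)*1000
    yaw=np.arctan2(*(-toolT(s)[:2,0])[::-1])
    for i in range(6):
        e=np.array([np.cos(yaw),np.sin(yaw)]); n=np.array([-e[1],e[0]]); a=P@e; l=P@n; back=np.percentile(a,1)
        k=np.abs(a-back-(b+wx))<wl/2-3; mid=np.median(l[k]); mid=(l[k].min()+l[k].max())/2
        lo=k&(l<mid); hi=k&(l>mid)
        pl,ph=np.polyfit(a[lo],l[lo],1),np.polyfit(a[hi],l[hi],1); yaw+=np.arctan((pl[0]+ph[0])/2)
    aw=a.min()+b+wx; ctr=aw*e+n*(np.polyval(pl,aw)+np.polyval(ph,aw))/2
    print(size,"waist",np.round(ctr,1),"yaw",round(np.degrees(yaw),2),"edge slopes",np.round(np.degrees(np.arctan([pl[0],ph[0]])),1),
      "width",round(np.polyval(ph,aw)-np.polyval(pl,aw),1),"of",w,"length",round(np.ptp(a),1),"of",L)
    return ctr,np.degrees(yaw)
def tray(s,f,im,box,thr=80):
    "tray rim from above (box cuts off the toe end): origin, yaw"
    x0,y0,x1,y1=box; g=cv2.cvtColor(im,cv2.COLOR_BGR2GRAY); m=np.zeros_like(g); m[y0:y1,x0:x1]=g[y0:y1,x0:x1]<thr
    m=cv2.morphologyEx(m,cv2.MORPH_OPEN,np.ones((3,3)))
    c=max(cv2.findContours(m,cv2.RETR_EXTERNAL,cv2.CHAIN_APPROX_NONE)[0],key=cv2.contourArea)[:,0]
    P=plane(*rays_wrist(f,s,c),0.014)*1000
    yaw=np.arctan2(*(-toolT(s)[:2,0])[::-1])
    for i in range(5):
        e=np.array([np.cos(yaw),np.sin(yaw)]); n=np.array([-e[1],e[0]]); a=P@e; l=P@n
        k=(a>a.min()+12)&(a<a.max()-12); lo=k&(l<l[k].min()+8); hi=k&(l>l[k].max()-8)
        pl,ph=np.polyfit(a[lo],l[lo],1),np.polyfit(a[hi],l[hi],1); yaw+=np.arctan((pl[0]+ph[0])/2)
    ax=np.percentile(a[a<a.min()+6],50)+101; O=ax*e+n*(np.polyval(pl,ax)+np.polyval(ph,ax))/2
    print("tray origin",np.round(O,1),"yaw",round(np.degrees(yaw),2),"slopes",np.round(np.degrees(np.arctan([pl[0],ph[0]])),1),"width",round(np.polyval(ph,ax)-np.polyval(pl,ax),1),"of 172")
    return O,np.degrees(yaw)
def target(O,yaw,size):
    L,b,wx=SZ[size][:3]; x={"small":-42,"medium":-51,"large":-60}[size]+wx; c,s=np.cos(np.radians(yaw)),np.sin(np.radians(yaw))
    p=O+np.array([c*x-s*46,s*x+c*46]); print("place waist",size,np.round(p,1),round(yaw,2)); return p
E
python3 - <<'E'
from h import *
s,f,im=shot("w1b")
foot(s,f,im,"large",(279,118,360,298),125)
foot(s,f,im,"small",(197,150,272,280),90)
O,y=tray(s,f,im,(183,100,372,290)); p=target(O,y,"small"); target(O,y,"large")
E
```

```text
large waist [577.7 370.9] yaw -2.13 edge slopes [-0.4  0.4] width 42.9 of 46 length 156.3 of 170
small waist [575.1 281.9] yaw -3.9 edge slopes [-0.6  0.6] width 33.2 of 36 length 113.0 of 120
tray origin [586.2 323.1] yaw -4.92 slopes [ 0.3 -0.5] width 168.5 of 172
place waist small [584.2 369.4] -4.92
place waist large [581.2 369.7] -4.92
```

```bash
python3 -c "
from h import *
goal(576,370.5,33,-2.5)"
```

```text
shift [  2.6   0.9 211.9] turn [-0.  -0.  -1.7] TCP [578.7 369.5 244.9]
```

Emit:
play_rows:
  commands:
    - [2.6,0.9,34,0,0,-1.7]
    - [0,0,34,0,0,0]
    - [0,0,34,0,0,0]
    - [0,0,34,0,0,0]
    - [0,0,30,0,0,0]
  hand: 66

```text
time: 1.97
tool_pos: [0.575, 0.3709, 0.0771]
tool_rot: [-0.001, 0.021, 1.0, -0.0]
contact_force: [-0.4, -0.0, -0.3]
gripper_width: 0.773
grasp_force: 0.0
```

Emit:
play_rows:
  commands:
    - [0,0,16,0,0,0]
    - [0,0,15,0,0,0]
    - [0,0,15,0,0,0]
    - [0,0,0,0,0,0]
    - [0,0,0,0,0,0]

```text
time: 2.38
tool_pos: [0.5765, 0.3709, 0.0336]
tool_rot: [0.0, 0.021, 1.0, 0.0]
contact_force: [0.6, 0.1, 0.4]
gripper_width: 0.774
grasp_force: 0.0
```

Emit:
play_rows:
  commands:
    - [0,0,0,0,0,0]
    - [0,0,0,0,0,0]
    - [0,0,0,0,0,0]
    - [0,0,0,0,0,0]
    - [0,0,0,0,0,0]
  hand: 30

```text
time: 2.8
tool_pos: [0.5779, 0.3715, 0.0359]
tool_rot: [0.002, 0.021, 1.0, 0.001]
contact_force: [0.0, 1.0, 6.0]
gripper_width: 0.529
grasp_force: 64.3
```

Emit:
play_rows:
  commands:
    - [0,0,0,0,0,0]
    - [0,0,0,0,0,0]
    - [0,0,0,0,0,0]
    - [0,0,0,0,0,0]

```text
time: 3.13
tool_pos: [0.5779, 0.3715, 0.0359]
tool_rot: [0.002, 0.021, 1.0, 0.001]
contact_force: [0.0, 1.4, 6.2]
gripper_width: 0.528
grasp_force: 64.3
```

Gripped (45 mm, 64 N). Lifting and carrying toward the pad.

Emit:
play_rows:
  commands:
    - [0,0,-10,0,0,0]
    - [0,0,-20,0,0,0]
    - [0,0,-25,0,0,0]
    - [0,0,-25,0,0,0]
    - [0,0,-20,0,0,0]

```text
time: 3.55
tool_pos: [0.5759, 0.3704, 0.1346]
tool_rot: [-0.0, 0.021, 1.0, -0.0]
contact_force: [1.1, 0.5, -2.2]
gripper_width: 0.532
grasp_force: 63.4
```

```bash
python3 -c "
from h import *
goal(522,-108,70,-1)
print(manip.state()['contact_force'],manip.state()['grasp_force'])"
```

```text
shift [  33.9 -480.2   64.8] turn [-0.  -0.  -1.4] TCP [575.9 370.4 134.6]
[ 1.05184808  0.4956615  -2.17044228] 63.44112038612366
```

Emit:
play_rows:
  commands:
    - [1,-15,0,0,0,0]
    - [2,-30,0,0,0,0]
    - [2.2,-31,0,0,0,0]
    - [2.2,-31,0,0,0,0]
    - [2.2,-31,0,0,0,0]

```text
time: 3.97
tool_pos: [0.5589, 0.2306, 0.131]
tool_rot: [-0.002, 0.021, 1.0, -0.001]
contact_force: [-0.6, 0.8, -1.7]
gripper_width: 0.529
grasp_force: 63.5
```

Emit:
play_rows:
  commands:
    - [2.2,-31,0,0,0,0]
    - [2.2,-31,0,0,0,0]
    - [2.2,-31,0,0,0,0]
    - [2.2,-31,0,0,0,0]
    - [2.2,-31,0,0,0,0]

```text
time: 4.38
tool_pos: [0.5412, 0.0766, 0.1312]
tool_rot: [-0.002, 0.021, 1.0, -0.0]
contact_force: [0.7, -0.9, -2.4]
gripper_width: 0.526
grasp_force: 63.5
```

Emit:
play_rows:
  commands:
    - [2.2,-31,0,0,0,0]
    - [2.2,-31,0,0,0,0]
    - [2.2,-31,0,0,0,0]
    - [2.2,-31,0,0,0,0]
    - [2.2,-31,0,0,0,0]

```text
time: 4.8
tool_pos: [0.5236, -0.0773, 0.1313]
tool_rot: [-0.002, 0.021, 1.0, 0.0]
contact_force: [1.5, 0.4, -2.9]
gripper_width: 0.527
grasp_force: 63.5
```

Emit:
play_rows:
  commands:
    - [1,-14,0,0,0,0]
    - [0,0,0,0,0,0]
    - [0,0,30,0,0,0]
    - [0,0,30,0,0,0]
    - [0,0,0,0,0,0]

```text
time: 5.22
tool_pos: [0.5183, -0.0877, 0.0658]
tool_rot: [-0.007, 0.021, 1.0, 0.002]
contact_force: [-2.8, 0.4, -5.1]
gripper_width: 0.528
grasp_force: 63.2
```

Run:
```python
from h import *
goal(522,-108,36,-1); print(manip.state()['contact_force'])
s,f,im=shot("w2")
f=imaging.grab_frame("scene"); cv2.imwrite("pics/s2.png",f["image"][:,:,::-1])
```

```text
shift [ -5.  -20.2  29.6] turn [ 0.2 -0.8 -1.4] TCP [518.3 -87.7  65.8]
[-2.78648674  0.38524662 -5.0670528 ]
```

View pics/s2.png

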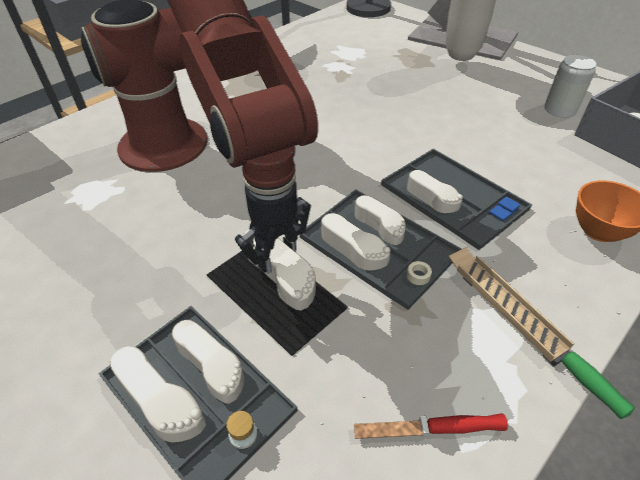

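The scene view shows the model held over the pad at (290,270), maybe with its toes slightly low, and the left tray's left bay empty. Checking its pitch in the wrist view.

View pics/w2.png

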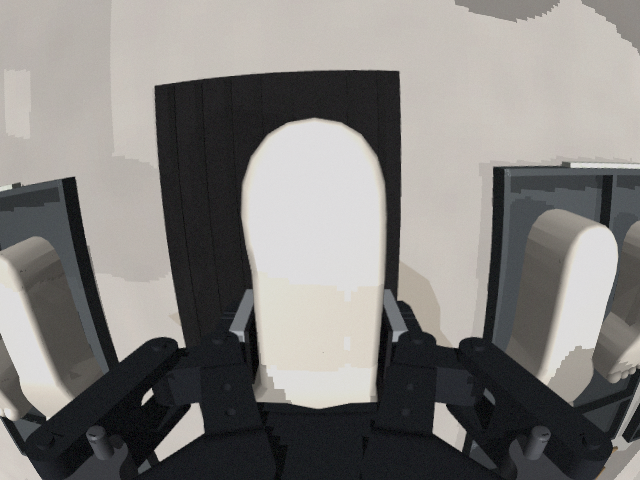

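The pad shows at (155,85)–(400,72), with the model level: heel width 142 px fits 46 mm at its expected range. I'm centring it, then lowering until contact.

Emit:
play_rows:
  commands:
    - [-5,-20,0,0,0,0]
    - [0,0,0,0,0,0]
    - [0,0,12,0,0,0]
    - [0,0,8,0,0,0]
    - [0,0,0,0,0,0]

```text
time: 5.73
tool_pos: [0.5271, -0.1088, 0.0512]
tool_rot: [-0.002, 0.021, 1.0, 0.001]
contact_force: [-0.0, 0.2, -3.2]
gripper_width: 0.527
grasp_force: 63.4
```

Emit:
play_rows:
  commands:
    - [0,0,4,0,0,0]
    - [0,0,2,0,0,0]
    - [0,0,0,0,0,0]

```text
time: 5.98
tool_pos: [0.5282, -0.1094, 0.0466]
tool_rot: [-0.001, 0.021, 1.0, 0.0]
contact_force: [-0.3, 0.4, -2.3]
gripper_width: 0.534
grasp_force: 63.4
```

Emit:
play_rows:
  commands:
    - [0,0,4,0,0,0]
    - [0,0,2,0,0,0]
    - [0,0,2,0,0,0]
    - [0,0,0,0,0,0]

```text
time: 6.32
tool_pos: [0.5283, -0.1097, 0.0388]
tool_rot: [-0.0, 0.021, 1.0, 0.0]
contact_force: [-1.1, -0.8, -2.6]
gripper_width: 0.527
grasp_force: 63.4
```

Emit:
play_rows:
  commands:
    - [0,0,1,0,0,0]
    - [0,0,0,0,0,0]

```text
time: 6.48
tool_pos: [0.5286, -0.1098, 0.0382]
tool_rot: [-0.0, 0.021, 1.0, 0.0]
contact_force: [0.2, -0.5, -2.0]
gripper_width: 0.528
grasp_force: 63.4
```

Emit:
play_rows:
  commands:
    - [0,0,1,0,0,0]
    - [0,0,0,0,0,0]

```text
time: 6.65
tool_pos: [0.5287, -0.1098, 0.0373]
tool_rot: [-0.0, 0.021, 1.0, 0.0]
contact_force: [0.2, -0.9, -3.0]
gripper_width: 0.532
grasp_force: 63.4
```

Emit:
play_rows:
  commands:
    - [0,0,1,0,0,0]
    - [0,0,0,0,0,0]

```text
time: 6.82
tool_pos: [0.5286, -0.1098, 0.0362]
tool_rot: [-0.0, 0.021, 1.0, 0.0]
contact_force: [-0.3, 0.5, -2.6]
gripper_width: 0.531
grasp_force: 63.4
```

Emit:
play_rows:
  commands:
    - [0,0,1,0,0,0]
    - [0,0,0,0,0,0]

```text
time: 6.98
tool_pos: [0.5289, -0.1099, 0.0359]
tool_rot: [0.0, 0.021, 1.0, -0.0]
contact_force: [-2.3, 0.3, 1.1]
gripper_width: 0.53
grasp_force: 63.8
```

Emit:
play_rows:
  commands:
    - [0,0,1,0,0,0]
    - [0,0,0,0,0,0]

```text
time: 7.15
tool_pos: [0.5291, -0.11, 0.0359]
tool_rot: [-0.0, 0.021, 1.0, 0.0]
contact_force: [-6.4, 1.4, 9.3]
gripper_width: 0.532
grasp_force: 64.7
```

Contact at the expected height. Releasing, rising, and going over the middle tray.

Emit:
play_rows:
  commands:
    - [0,0,0,0,0,0]
    - [0,0,0,0,0,0]
    - [0,0,0,0,0,0]
    - [0,0,0,0,0,0]
  hand: 66

```text
time: 7.48
tool_pos: [0.5288, -0.1098, 0.0343]
tool_rot: [0.0, 0.021, 1.0, -0.0]
contact_force: [0.2, 0.2, 0.9]
gripper_width: 0.776
grasp_force: 0.0
```

Emit:
play_rows:
  commands:
    - [0,0,-15,0,0,0]
    - [0,0,-40,0,0,0]
    - [0,0,-40,0,0,0]
    - [0,0,-40,0,0,0]
    - [0,0,-40,0,0,0]

```text
time: 7.9
tool_pos: [0.5283, -0.1097, 0.2108]
tool_rot: [-0.0, 0.021, 1.0, 0.0]
contact_force: [0.3, -0.2, -0.5]
gripper_width: 0.777
grasp_force: 0.0
```

Emit:
play_rows:
  commands:
    - [-5,37,-35,0,0,-2]
    - [-5,37,0,0,0,-2]
    - [-5,37,0,0,0,0]
    - [-5,37,0,0,0,0]
    - [-5,37,0,0,0,0]

```text
time: 8.32
tool_pos: [0.5512, 0.0701, 0.2381]
tool_rot: [0.001, -0.014, 1.0, -0.0]
contact_force: [0.8, 0.2, 0.9]
gripper_width: 0.773
grasp_force: 0.0
```

Emit:
play_rows:
  commands:
    - [-1,36,0,0,0,0]
    - [0,34,0,0,0,0]
    - [0,0,0,0,0,0]
    - [0,0,0,0,0,0]

```text
time: 8.65
tool_pos: [0.5498, 0.1399, 0.2375]
tool_rot: [-0.0, -0.016, 1.0, -0.0]
contact_force: [-0.1, -0.3, 0.7]
gripper_width: 0.773
grasp_force: 0.0
```

Run:
```python
from h import *
s,f,im=shot("w3"); print(s["tool_pos"])
```

```text
[0.5498473  0.13990784 0.23746993]
```

View pics/w3.png

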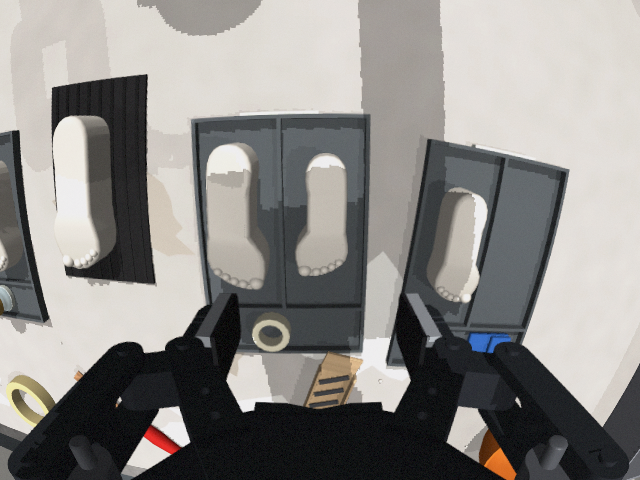

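The large model lies flat on the pad at (82,190). The small one is in the middle tray at (323,215), and the left tray's left bay is empty.

Run:
```python
from h import *
s,f,im=shot("w3b")
c,y=foot(s,f,im,"small",(290,145,355,280),115)
foot(s,f,im,"medium",(202,138,275,292),115)
O,yt=tray(s,f,im,(185,100,374,292),90); target(O,yt,"medium"); target(O,yt,"small")
goal(c[0],c[1],31,y)
```

```text
small waist [548.8 146.9] yaw 0.67 edge slopes [ 0.6 -0.6] width 33.3 of 36 length 112.4 of 120
medium waist [552.2  58.3] yaw 0.47 edge slopes [-0.7  0.7] width 38.4 of 41 length 135.0 of 145
tray origin [562.8 131.1] yaw -0.3 slopes [-2.4  2.1] width 113.5 of 172
place waist medium [556.1 177.2] -0.3
place waist small [557.1 177.2] -0.3
shift [  1.    9.1 206.5] turn [-0.  -0.   0.9] TCP [550.1 138.  237.5]
```

Run:
```python
from h import *
s=manip.state(); f=imaging.grab_frame("wrist"); im=f["image"][:,:,::-1].copy()
g=cv2.cvtColor(im,cv2.COLOR_BGR2GRAY); print(g[200,180:215:3],g[200,355:385:3],g[105:130:3,230],g[108:130:3,340])
for t in (105,120,135):
    O,yt=tray(s,f,im,(185,100,374,292),t); target(O,yt,"medium")
```

```text
[219 220 220 219 216 203 106  27  72 100 189 193] [104  92  60  62  70  86 154 151 154 153] [219 219 219 204 107  70  71  68  73] [224 215 103  69  76  74  74  79]
tray origin [563.1 104.6] yaw 2.89 slopes [ 1.1 -1.1] width 167.1 of 172
place waist medium [553.8 150.2] 2.89
tray origin [562.3 103.4] yaw 2.07 slopes [ 0.1 -0.1] width 169.8 of 172
place waist medium [553.6 149.1] 2.07
tray origin [562.1 103.4] yaw 2.11 slopes [ 0. -0.] width 170.5 of 172
place waist medium [553.4 149.2] 2.11
```

Emit:
play_rows:
  commands:
    - [1.5,9.1,34,0,0,0.9]
    - [0,0,34,0,0,0]
    - [0,0,34,0,0,0]
    - [0,0,34,0,0,0]
    - [0,0,30,0,0,0]
  hand: 58

```text
time: 9.22
tool_pos: [0.5479, 0.1458, 0.0697]
tool_rot: [-0.0, -0.005, 1.0, -0.0]
contact_force: [-0.5, -0.4, -0.2]
gripper_width: 0.678
grasp_force: 0.0
```

Emit:
play_rows:
  commands:
    - [0,0,16,0,0,0]
    - [0,0,14,0,0,0]
    - [0,0,11,0,0,0]
    - [0,0,0,0,0,0]
    - [0,0,0,0,0,0]

```text
time: 9.63
tool_pos: [0.5484, 0.1467, 0.0307]
tool_rot: [-0.0, -0.006, 1.0, -0.0]
contact_force: [0.1, -0.1, -0.3]
gripper_width: 0.686
grasp_force: 0.0
```

Emit:
play_rows:
  commands:
    - [0,0,0,0,0,0]
    - [0,0,0,0,0,0]
    - [0,0,0,0,0,0]
    - [0,0,0,0,0,0]
    - [0,0,0,0,0,0]
  hand: 22

```text
time: 10.05
tool_pos: [0.5498, 0.1476, 0.0326]
tool_rot: [0.002, -0.006, 1.0, 0.0]
contact_force: [0.8, -1.2, 5.9]
gripper_width: 0.41
grasp_force: 62.9
```

Emit:
play_rows:
  commands:
    - [0,0,0,0,0,0]
    - [0,0,0,0,0,0]
    - [0,0,0,0,0,0]
    - [0,0,0,0,0,0]

```text
time: 10.38
tool_pos: [0.5498, 0.1477, 0.0326]
tool_rot: [0.002, -0.006, 1.0, 0.0]
contact_force: [-0.2, -0.9, 6.1]
gripper_width: 0.408
grasp_force: 62.9
```

Emit:
play_rows:
  commands:
    - [0,0,-10,0,0,0]
    - [0,0,-20,0,0,0]
    - [0,0,-25,0,0,0]
    - [0,0,-25,0,0,0]
    - [0,0,-20,0,0,0]

```text
time: 10.8
tool_pos: [0.5482, 0.1477, 0.1325]
tool_rot: [0.0, -0.006, 1.0, 0.0]
contact_force: [0.6, 0.1, -1.6]
gripper_width: 0.41
grasp_force: 61.9
```

```bash
python3 -c "
from h import *
goal(584,369.5,131,-4.5)
print(manip.state()['contact_force'],manip.state()['grasp_force'])"
```

```text
shift [-38.7 221.4   1.6] turn [0.  0.  5.2] TCP [548.2 147.7 132.5]
[ 0.6222541   0.08325225 -1.62913719] 61.941787004470825
```

Emit:
play_rows:
  commands:
    - [-3,15,0,0,0,0]
    - [-5,29,0,0,0,0]
    - [-5,30,0,0,0,0]
    - [-5,30,0,0,0,0]
    - [-5,30,0,0,0,0]

```text
time: 11.22
tool_pos: [0.5691, 0.283, 0.1307]
tool_rot: [-0.001, -0.006, 1.0, -0.0]
contact_force: [-0.4, 0.2, -1.7]
gripper_width: 0.406
grasp_force: 62.0
```

Emit:
play_rows:
  commands:
    - [-5,30,0,0,0,0]
    - [-5,29,0,0,0,0]
    - [-4,19,0,0,0,0]
    - [-2,9,0,0,0,2.6]
    - [0,0,0,0,0,2.6]

```text
time: 11.63
tool_pos: [0.5839, 0.3712, 0.1304]
tool_rot: [-0.001, 0.039, 0.999, 0.0]
contact_force: [-0.3, -1.1, -2.2]
gripper_width: 0.406
grasp_force: 62.0
```

Emit:
play_rows:
  commands:
    - [0,0,20,0,0,0]
    - [0,0,30,0,0,0]
    - [0,0,20,0,0,0]
    - [0,0,0,0,0,0]
    - [0,0,0,0,0,0]

```text
time: 12.05
tool_pos: [0.5829, 0.3683, 0.0589]
tool_rot: [-0.002, 0.039, 0.999, -0.001]
contact_force: [-0.0, -0.8, -1.1]
gripper_width: 0.409
grasp_force: 61.9
```

```bash
python3 -c "
from h import *
goal(584,369.5,32.6,-4.5)
s,f,im=shot('w4')
for t in (95,110,125): O,y=tray(s,f,im,(20,0,620,260),t)
"
```

```text
shift [-1.1  1.3 26.3] turn [-0.1 -0.2  0. ] TCP [582.9 368.3  58.9]
tray origin [585.3 325.9] yaw -3.09 slopes [ 1.6 -1.6] width 166.3 of 172
tray origin [585.2 325.8] yaw -3.13 slopes [ 1.6 -1.6] width 166.5 of 172
tray origin [530.1 319.4] yaw 3.4 slopes [ 5.9 -5.9] width 190.0 of 172
```

View pics/w4.png

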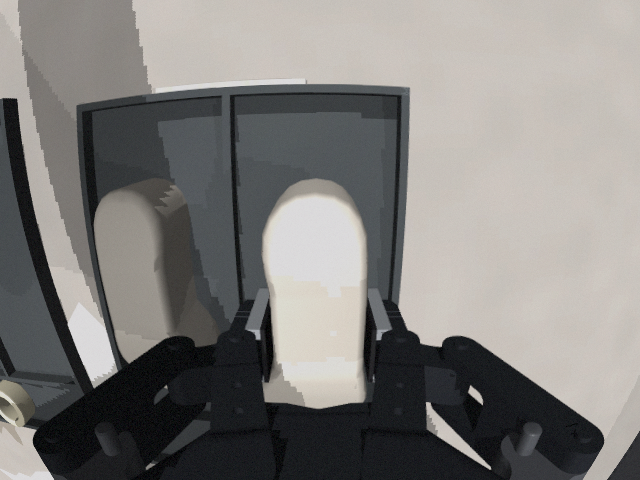

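The small model hangs level over the left bay (divider at column 237, wall at 400, model centred at 317). Lowering to contact.

Emit:
play_rows:
  commands:
    - [-1,1.3,10,0,0,0]
    - [0,0,8,0,0,0]
    - [0,0,4,0,0,0]
    - [0,0,2,0,0,0]
    - [0,0,0,0,0,0]

```text
time: 12.52
tool_pos: [0.5853, 0.37, 0.036]
tool_rot: [-0.001, 0.039, 0.999, -0.0]
contact_force: [-0.4, 0.1, -1.0]
gripper_width: 0.408
grasp_force: 62.0
```

Emit:
play_rows:
  commands:
    - [0,0,1,0,0,0]
    - [0,0,0,0,0,0]

```text
time: 12.68
tool_pos: [0.5859, 0.3703, 0.036]
tool_rot: [0.0, 0.039, 0.999, 0.0]
contact_force: [0.0, 0.1, -1.8]
gripper_width: 0.41
grasp_force: 62.0
```

Emit:
play_rows:
  commands:
    - [0,0,1,0,0,0]
    - [0,0,0,0,0,0]

```text
time: 12.85
tool_pos: [0.5858, 0.3702, 0.035]
tool_rot: [0.0, 0.039, 0.999, 0.0]
contact_force: [0.5, 0.1, -0.4]
gripper_width: 0.412
grasp_force: 62.0
```

Emit:
play_rows:
  commands:
    - [0,0,1,0,0,0]
    - [0,0,0,0,0,0]

```text
time: 13.02
tool_pos: [0.5857, 0.3702, 0.0337]
tool_rot: [-0.0, 0.039, 0.999, -0.0]
contact_force: [-0.1, 0.8, -0.6]
gripper_width: 0.407
grasp_force: 62.0
```

Emit:
play_rows:
  commands:
    - [0,0,1,0,0,0]
    - [0,0,0,0,0,0]

```text
time: 13.18
tool_pos: [0.5858, 0.3703, 0.0329]
tool_rot: [0.0, 0.039, 0.999, 0.0]
contact_force: [-0.4, 0.1, -1.5]
gripper_width: 0.409
grasp_force: 62.1
```

Emit:
play_rows:
  commands:
    - [0,0,1,0,0,0]
    - [0,0,0,0,0,0]

```text
time: 13.35
tool_pos: [0.5859, 0.3704, 0.0327]
tool_rot: [0.0, 0.039, 0.999, 0.0]
contact_force: [-2.1, 0.2, 3.5]
gripper_width: 0.413
grasp_force: 62.5
```

Emit:
play_rows:
  commands:
    - [0,0,0.7,0,0,0]
    - [0,0,0,0,0,0]

```text
time: 13.52
tool_pos: [0.5859, 0.3704, 0.0327]
tool_rot: [0.0, 0.039, 0.999, -0.0]
contact_force: [-4.7, -2.1, 6.0]
gripper_width: 0.408
grasp_force: 63.2
```

Emit:
play_rows:
  commands:
    - [0,0,0,0,0,0]
    - [0,0,0,0,0,0]
    - [0,0,0,0,0,0]
    - [0,0,0,0,0,0]
  hand: 60

```text
time: 13.85
tool_pos: [0.5856, 0.3702, 0.0308]
tool_rot: [-0.0, 0.039, 0.999, -0.0]
contact_force: [-0.0, 0.2, 0.3]
gripper_width: 0.706
grasp_force: 0.0
```

Emit:
play_rows:
  commands:
    - [0,0,-15,0,0,0]
    - [0,0,-40,0,0,0]
    - [0,0,-40,0,0,0]
    - [0,0,-40,0,0,0]
    - [0,0,-40,0,0,0]

```text
time: 14.27
tool_pos: [0.5855, 0.3701, 0.2091]
tool_rot: [0.0, 0.039, 0.999, 0.0]
contact_force: [1.7, 0.7, -0.2]
gripper_width: 0.704
grasp_force: 0.0
```

Emit:
play_rows:
  commands:
    - [0,0,-37,0,0,0]
    - [0,0,0,0,0,0]
    - [0,0,0,0,0,0]

```text
time: 14.52
tool_pos: [0.5874, 0.3711, 0.2492]
tool_rot: [0.004, 0.039, 0.999, 0.002]
contact_force: [0.3, 0.4, -1.1]
gripper_width: 0.706
grasp_force: 0.0
```

Run:
```python
from h import *
s,f,im=shot("w5"); print(s["tool_pos"])
g=cv2.cvtColor(im,cv2.COLOR_BGR2GRAY)
O,y=tray(s,f,im,(170,90,385,285),110); target(O,y,"small")
try: foot(s,f,im,"small",(290,140,352,290),120)
except Exception as e: print(e)
cv2.imwrite("pics/w5c.png",cv2.resize(im[80:360,120:440],None,fx=1.5,fy=1.5))
```

```text
[0.58741341 0.37111109 0.24922965]
tray origin [585.1 323.5] yaw -4.58 slopes [ 0.1 -0.1] width 170.9 of 172
place waist small [582.8 369.9] -4.58
small waist [585.2 370. ] yaw -4.62 edge slopes [-0.7  0.7] width 33.0 of 36 length 111.6 of 120
```

View pics/w5c.png

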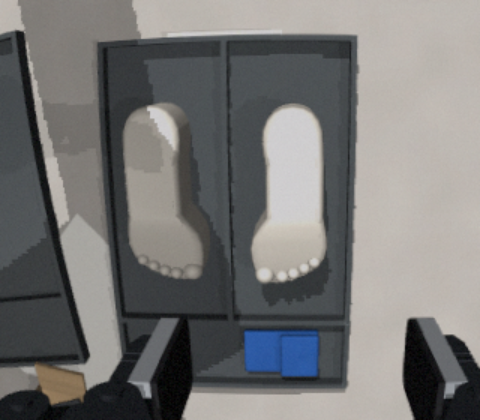

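The crop shows the small left model flat and central in its bay at (293,190), within 3 mm and 0.1° of ideal, with its partner undisturbed. Moving to the right tray's medium model.

Emit:
play_rows:
  commands:
    - [-1,-38,0,0,0,0]
    - [-1,-38,0,0,0,0]
    - [-1,-38,0,0,0,0]
    - [-1,-38,0,0,0,0]
    - [-1,-38,0,0,0,0]

```text
time: 14.98
tool_pos: [0.5742, 0.1787, 0.2404]
tool_rot: [-0.002, 0.039, 0.999, -0.001]
contact_force: [0.2, -0.5, -0.2]
gripper_width: 0.705
grasp_force: 0.0
```

Emit:
play_rows:
  commands:
    - [-1,-38,0,0,0,0]
    - [-1,-38,0,0,0,0]
    - [-1,-38,0,0,0,0]
    - [-1,-38,0,0,0,0]
    - [-1,-38,0,0,0,0]

```text
time: 15.4
tool_pos: [0.5643, -0.011, 0.2407]
tool_rot: [-0.002, 0.039, 0.999, 0.0]
contact_force: [1.8, -0.4, 0.4]
gripper_width: 0.699
grasp_force: 0.0
```

Emit:
play_rows:
  commands:
    - [-1,-38,0,0,0,0]
    - [-1,-38,0,0,0,0]
    - [-1,-38,0,0,0,0]
    - [-1,-38,0,0,0,0]
    - [-1,-38,0,0,0,0]

```text
time: 15.82
tool_pos: [0.5546, -0.2005, 0.2406]
tool_rot: [-0.002, 0.039, 0.999, 0.001]
contact_force: [0.1, -0.2, 0.1]
gripper_width: 0.699
grasp_force: 0.0
```

Emit:
play_rows:
  commands:
    - [-1,-38,0,0,0,0]
    - [-1,-38,0,0,0,0]
    - [0,0,0,0,0,-5.7]
    - [0,0,0,0,0,0]
    - [0,0,0,0,0,0]

```text
time: 16.23
tool_pos: [0.5513, -0.2747, 0.2409]
tool_rot: [-0.002, -0.009, 1.0, 0.001]
contact_force: [-0.2, 0.4, -0.2]
gripper_width: 0.701
grasp_force: 0.0
```

Run:
```python
from h import *
s,f,im=shot("w6"); print(s["tool_pos"],s["tool_rot"])
```

```text
[ 0.5512549  -0.27469514  0.24090184] [-0.00152917 -0.00922618  0.99995549  0.00125022]
```

View pics/w6.png

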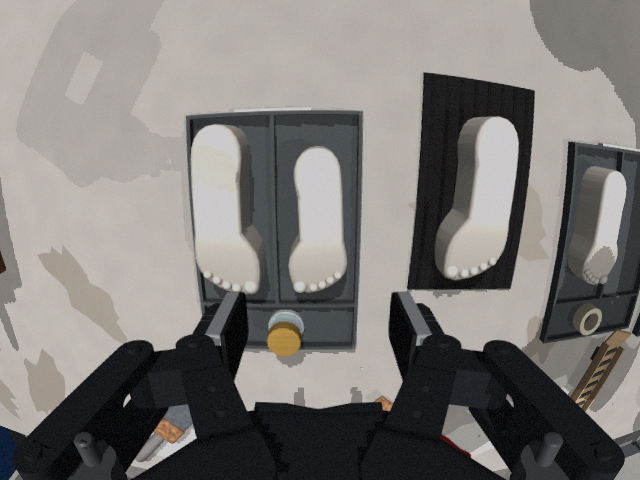

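The right tray is in view, with the medium model at (318,215), the large right model at (222,205), and the parked large one at (485,195) on the pad.

Run:
```python
from h import *
s,f,im=shot("w6b")
c,y=foot(s,f,im,"medium",(284,138,351,298),125)
foot(s,f,im,"large",(186,118,266,298),125)
for t in (100,115,130):
    O,yt=tray(s,f,im,(175,95,375,288),t); target(O,yt,"large"); 
target(O,yt,"medium")
goal(c[0]-1,c[1],32,y)
```

```text
medium waist [ 556.1 -272.5] yaw 2.23 edge slopes [ 0.3 -0.3] width 37.8 of 41 length 134.1 of 145
large waist [ 547.2 -367.6] yaw 0.14 edge slopes [-1.  1.] width 46.4 of 46 length 163.5 of 170
tray origin [ 559.2 -317.9] yaw 0.62 slopes [-0.2  0.2] width 168.9 of 172
place waist large [ 549.7 -272. ] 0.62
tray origin [ 559.  -316.7] yaw 1.55 slopes [ 0.6 -0.6] width 167.1 of 172
place waist large [ 548.8 -271. ] 1.55
tray origin [ 558.6 -317.8] yaw 0.75 slopes [-0.4  0.4] width 169.9 of 172
place waist large [ 549.  -271.9] 0.75
place waist medium [ 551.  -271.9] 0.75
shift [ -3.6   1.  209.8] turn [ 0.1 -0.1 -1. ] TCP [ 551.8 -273.9  241.8]
```

Emit:
play_rows:
  commands:
    - [-3.6,1,34,0,0,-1]
    - [0,0,34,0,0,0]
    - [0,0,34,0,0,0]
    - [0,0,34,0,0,0]
    - [0,0,30,0,0,0]
  hand: 62

```text
time: 16.75
tool_pos: [0.5553, -0.272, 0.0747]
tool_rot: [-0.001, -0.02, 1.0, 0.0]
contact_force: [0.4, 0.8, 0.5]
gripper_width: 0.726
grasp_force: 0.0
```

Emit:
play_rows:
  commands:
    - [0,0,16,0,0,0]
    - [0,0,15,0,0,0]
    - [0,0,13,0,0,0]
    - [0,0,0,0,0,0]
    - [0,0,0,0,0,0]

```text
time: 17.17
tool_pos: [0.5555, -0.2731, 0.0326]
tool_rot: [-0.001, -0.02, 1.0, 0.0]
contact_force: [1.3, -0.6, -0.2]
gripper_width: 0.728
grasp_force: 0.0
```

Emit:
play_rows:
  commands:
    - [0,0,0,0,0,0]
    - [0,0,0,0,0,0]
    - [0,0,0,0,0,0]
    - [0,0,0,0,0,0]
    - [0,0,0,0,0,0]
  hand: 26

```text
time: 17.58
tool_pos: [0.557, -0.2748, 0.0352]
tool_rot: [0.001, -0.019, 1.0, -0.001]
contact_force: [-0.2, 0.4, 6.8]
gripper_width: 0.472
grasp_force: 62.6
```

Emit:
play_rows:
  commands:
    - [0,0,0,0,0,0]
    - [0,0,0,0,0,0]
    - [0,0,0,0,0,0]
    - [0,0,0,0,0,0]

```text
time: 17.92
tool_pos: [0.5571, -0.2748, 0.0352]
tool_rot: [0.001, -0.019, 1.0, -0.001]
contact_force: [0.3, -0.1, 5.3]
gripper_width: 0.47
grasp_force: 62.6
```

Emit:
play_rows:
  commands:
    - [0,0,-10,0,0,0]
    - [0,0,-20,0,0,0]
    - [0,0,-25,0,0,0]
    - [0,0,-25,0,0,0]
    - [0,0,-25,0,0,0]

```text
time: 18.33
tool_pos: [0.5549, -0.2737, 0.1386]
tool_rot: [-0.001, -0.019, 1.0, 0.0]
contact_force: [0.1, -0.3, -2.6]
gripper_width: 0.471
grasp_force: 61.7
```

```bash
python3 -c "
from h import *
goal(553.5,149,135,2)
print(manip.state()['contact_force'],manip.state()['grasp_force'])"
```

```text
shift [-14.9 422.4   4. ] turn [ 0.1 -0.1  0.2] TCP [ 554.9 -273.7  138.6]
[ 0.08209623 -0.34448878 -2.55941129] 61.6775643825531
```

Emit:
play_rows:
  commands:
    - [-1,15,0,0,0,0]
    - [-1,29,0,0,0,0]
    - [-1,30,0,0,0,0]
    - [-1,30,0,0,0,0]
    - [-1,30,0,0,0,0]

```text
time: 18.75
tool_pos: [0.554, -0.1377, 0.1363]
tool_rot: [-0.001, -0.019, 1.0, 0.001]
contact_force: [0.9, 0.8, -2.1]
gripper_width: 0.47
grasp_force: 61.7
```

Emit:
play_rows:
  commands:
    - [-1,30,0,0,0,0]
    - [-1,30,0,0,0,0]
    - [-1,30,0,0,0,0]
    - [-1,30,0,0,0,0]
    - [-1,30,0,0,0,0]

```text
time: 19.17
tool_pos: [0.553, 0.0123, 0.1364]
tool_rot: [-0.001, -0.019, 1.0, 0.0]
contact_force: [0.5, 0.8, -2.4]
gripper_width: 0.469
grasp_force: 61.7
```

Emit:
play_rows:
  commands:
    - [-1,30,0,0,0,0]
    - [-1,30,0,0,0,0]
    - [-1,30,0,0,0,0]
    - [-1,29,0,0,0,0]
    - [-1,19,0,0,0,0]

```text
time: 19.58
tool_pos: [0.5524, 0.1511, 0.1364]
tool_rot: [-0.001, -0.02, 1.0, 0.0]
contact_force: [0.2, -1.0, -1.8]
gripper_width: 0.468
grasp_force: 61.7
```

Emit:
play_rows:
  commands:
    - [0,0,20,0,0,0]
    - [0,0,30,0,0,0]
    - [0,0,20,0,0,0]
    - [0,0,0,0,0,0]
    - [0,0,0,0,0,0]

```text
time: 20.0
tool_pos: [0.5519, 0.1484, 0.0656]
tool_rot: [-0.003, -0.02, 1.0, -0.0]
contact_force: [1.0, 0.3, -1.1]
gripper_width: 0.467
grasp_force: 61.6
```

```bash
python3 -c "
from h import *
goal(553.5,149,35.2,2)"
```

```text
shift [-1.8  0.6 30.4] turn [-0.  -0.3  0.2] TCP [551.9 148.4  65.6]
```

Emit:
play_rows:
  commands:
    - [0,0.5,12,0,0,0]
    - [0,0,8,0,0,0]
    - [0,0,4,0,0,0]
    - [0,0,2,0,0,0]
    - [0,0,0,0,0,0]

```text
time: 20.42
tool_pos: [0.5542, 0.1486, 0.0418]
tool_rot: [-0.0, -0.019, 1.0, -0.0]
contact_force: [-0.7, 0.2, -2.0]
gripper_width: 0.473
grasp_force: 61.7
```

Emit:
play_rows:
  commands:
    - [0,0,1,0,0,0]
    - [0,0,0,0,0,0]
    - [0,0,1,0,0,0]
    - [0,0,0,0,0,0]

```text
time: 20.75
tool_pos: [0.5546, 0.1487, 0.0403]
tool_rot: [0.0, -0.019, 1.0, 0.0]
contact_force: [0.1, -0.9, -2.0]
gripper_width: 0.469
grasp_force: 61.7
```

Emit:
play_rows:
  commands:
    - [0,0,1,0,0,0]
    - [0,0,0,0,0,0]

```text
time: 20.92
tool_pos: [0.5543, 0.1487, 0.039]
tool_rot: [-0.0, -0.019, 1.0, -0.0]
contact_force: [-0.3, -0.6, -2.3]
gripper_width: 0.466
grasp_force: 61.7
```

Emit:
play_rows:
  commands:
    - [0,0,1,0,0,0]
    - [0,0,0,0,0,0]

```text
time: 21.08
tool_pos: [0.5542, 0.1487, 0.0379]
tool_rot: [-0.0, -0.019, 1.0, -0.0]
contact_force: [-0.8, 0.1, -2.9]
gripper_width: 0.472
grasp_force: 61.7
```

Emit:
play_rows:
  commands:
    - [0,0,1,0,0,0]
    - [0,0,0,0,0,0]
    - [0,0,1,0,0,0]
    - [0,0,0,0,0,0]

```text
time: 21.42
tool_pos: [0.5542, 0.1487, 0.0359]
tool_rot: [-0.0, -0.019, 1.0, -0.0]
contact_force: [-0.3, -0.4, -1.9]
gripper_width: 0.471
grasp_force: 61.7
```

Emit:
play_rows:
  commands:
    - [0,0,1,0,0,0]
    - [0,0,0,0,0,0]

```text
time: 21.58
tool_pos: [0.5546, 0.1487, 0.0353]
tool_rot: [0.0, -0.019, 1.0, -0.0]
contact_force: [-0.3, 0.2, -1.8]
gripper_width: 0.467
grasp_force: 61.8
```

Emit:
play_rows:
  commands:
    - [0,0,0.8,0,0,0]
    - [0,0,0,0,0,0]

```text
time: 21.75
tool_pos: [0.5546, 0.1488, 0.0352]
tool_rot: [-0.0, -0.019, 1.0, -0.0]
contact_force: [-3.2, -0.4, 5.3]
gripper_width: 0.469
grasp_force: 62.5
```

Emit:
play_rows:
  commands:
    - [0,0,0,0,0,0]
    - [0,0,0,0,0,0]
    - [0,0,0,0,0,0]
    - [0,0,0,0,0,0]
  hand: 62

```text
time: 22.08
tool_pos: [0.5545, 0.1487, 0.0342]
tool_rot: [0.0, -0.019, 1.0, 0.0]
contact_force: [-0.0, 0.4, -0.1]
gripper_width: 0.724
grasp_force: 0.0
```

Emit:
play_rows:
  commands:
    - [0,0,-15,0,0,0]
    - [0,0,-40,0,0,0]
    - [0,0,-40,0,0,0]
    - [0,0,-40,0,0,0]
    - [0,0,-40,0,0,0]

```text
time: 22.5
tool_pos: [0.554, 0.1486, 0.2109]
tool_rot: [-0.0, -0.019, 1.0, -0.0]
contact_force: [1.0, -0.1, -0.5]
gripper_width: 0.722
grasp_force: 0.0
```

Emit:
play_rows:
  commands:
    - [0,0,-35,0,0,0]
    - [0,0,0,0,0,0]
    - [0,0,0,0,0,0]

```text
time: 22.75
tool_pos: [0.556, 0.1489, 0.248]
tool_rot: [0.003, -0.019, 1.0, 0.0]
contact_force: [-0.4, -0.2, -1.5]
gripper_width: 0.723
grasp_force: 0.0
```

Run:
```python
from h import *
s,f,im=shot("w7"); print(s["tool_pos"])
O,y=tray(s,f,im,(170,90,385,285),130); target(O,y,"medium")
foot(s,f,im,"medium",(290,135,352,300),110)
cv2.imwrite("pics/w7c.png",cv2.resize(im[80:360,120:440],None,fx=1.5,fy=1.5))
```

```text
[0.55603491 0.14891071 0.24797828]
tray origin [562.  103.5] yaw 2.07 slopes [ 0.1 -0.1] width 170.4 of 172
place waist medium [553.3 149.2] 2.07
medium waist [553.8 148.3] yaw 3.19 edge slopes [ 0.3 -0.3] width 38.4 of 41 length 134.5 of 145
```

View pics/w7c.png

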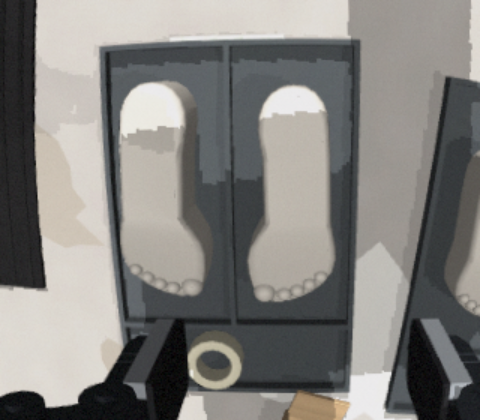

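Emit:
play_rows:
  commands:
    - [5,-37,0,0,0,1]
    - [5,-37,0,0,0,1]
    - [5,-37,0,0,0,1]
    - [5,-37,0,0,0,1]
    - [5,-37,0,0,0,0.5]
  hand: 68

```text
time: 23.22
tool_pos: [0.5284, -0.0376, 0.2412]
tool_rot: [-0.002, 0.02, 1.0, 0.0]
contact_force: [0.5, 0.3, -0.1]
gripper_width: 0.791
grasp_force: 0.0
```

Emit:
play_rows:
  commands:
    - [6,-37,0,0,0,0]
    - [6,-36,0,0,0,0]
    - [0,0,0,0,0,0]
    - [0,0,0,0,0,0]
    - [0,0,0,0,0,0]

```text
time: 23.63
tool_pos: [0.5144, -0.1082, 0.2422]
tool_rot: [-0.002, 0.02, 1.0, 0.001]
contact_force: [-0.5, 0.2, -0.6]
gripper_width: 0.795
grasp_force: 0.0
```

Run:
```python
from h import *
s,f,im=shot("w8")
c,y=foot(s,f,im,"large",(270,100,370,300),125)
goal(c[0]-1.5,c[1],33,y)
```

```text
large waist [ 528.  -110.5] yaw -2.78 edge slopes [ 0.4 -0.4] width 43.4 of 46 length 143.4 of 170
shift [-12.4  -2.6 209.6] turn [ 0.1 -0.1  0.5] TCP [ 514.8 -107.7  242.7]
```

View pics/w8.png

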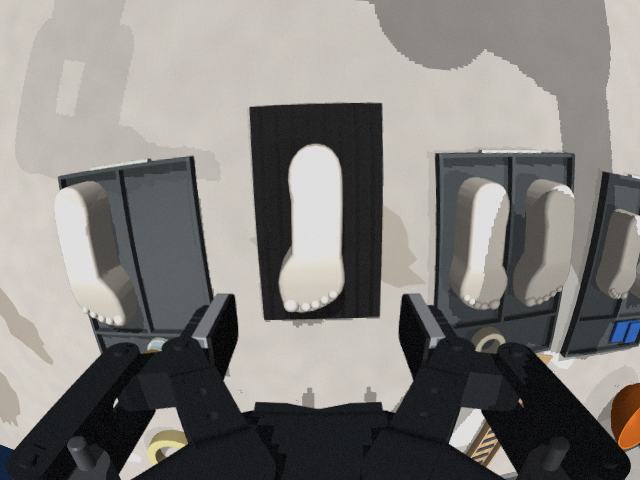

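The medium model is flat and central in its bay (within 1 mm and 1°). The large model is on the pad at (315,230), where it was left. Gripping it.

Emit:
play_rows:
  commands:
    - [-12.8,-2.6,34,0,0,0.5]
    - [0,0,34,0,0,0]
    - [0,0,34,0,0,0]
    - [0,0,34,0,0,0]
    - [0,0,30,0,0,0]
  hand: 66

```text
time: 24.1
tool_pos: [0.5272, -0.1097, 0.0755]
tool_rot: [-0.001, 0.023, 1.0, 0.0]
contact_force: [0.4, -0.3, -0.2]
gripper_width: 0.776
grasp_force: 0.0
```

Emit:
play_rows:
  commands:
    - [0,0,16,0,0,0]
    - [0,0,15,0,0,0]
    - [0,0,12,0,0,0]
    - [0,0,0,0,0,0]
    - [0,0,0,0,0,0]

```text
time: 24.52
tool_pos: [0.5277, -0.1109, 0.0348]
tool_rot: [-0.001, 0.024, 1.0, 0.0]
contact_force: [1.2, 1.3, 0.1]
gripper_width: 0.776
grasp_force: 0.0
```

Emit:
play_rows:
  commands:
    - [0,0,0,0,0,0]
    - [0,0,0,0,0,0]
    - [0,0,0,0,0,0]
    - [0,0,0,0,0,0]
    - [0,0,0,0,0,0]
  hand: 30

```text
time: 24.93
tool_pos: [0.5293, -0.1122, 0.0371]
tool_rot: [0.002, 0.024, 1.0, -0.0]
contact_force: [-0.8, 2.0, 6.4]
gripper_width: 0.533
grasp_force: 64.4
```

Emit:
play_rows:
  commands:
    - [0,0,0,0,0,0]
    - [0,0,0,0,0,0]
    - [0,0,0,0,0,0]
    - [0,0,0,0,0,0]

```text
time: 25.27
tool_pos: [0.5293, -0.1122, 0.0371]
tool_rot: [0.002, 0.024, 1.0, -0.0]
contact_force: [0.4, 2.1, 6.0]
gripper_width: 0.529
grasp_force: 64.4
```

Emit:
play_rows:
  commands:
    - [0,0,-10,0,0,0]
    - [0,0,-20,0,0,0]
    - [0,0,-25,0,0,0]
    - [0,0,-20,0,0,0]
    - [0,0,-15,0,0,0]

```text
time: 25.68
tool_pos: [0.5278, -0.1121, 0.127]
tool_rot: [0.0, 0.024, 1.0, -0.0]
contact_force: [-0.0, 1.0, -2.3]
gripper_width: 0.525
grasp_force: 63.3
```

```bash
python3 -c "
from h import *
goal(550,-272,125,0.7)
print(manip.state()['contact_force'],manip.state()['grasp_force'])"
```

```text
shift [ -30.  -158.6    2.1] turn [-0.   0.  -3.5] TCP [ 527.8 -112.1  127. ]
[-0.01301934  1.02352718 -2.28746801] 63.285205364227295
```

Emit:
play_rows:
  commands:
    - [-3,-15,0,0,0,0]
    - [-5,-26,0,0,0,0]
    - [-5,-29,0,0,0,0]
    - [-5,-29,0,0,0,0]
    - [-5,-29,0,0,0,0]

```text
time: 26.1
tool_pos: [0.5435, -0.2425, 0.1237]
tool_rot: [-0.001, 0.024, 1.0, 0.0]
contact_force: [0.5, -0.8, -2.0]
gripper_width: 0.527
grasp_force: 63.4
```

Emit:
play_rows:
  commands:
    - [-5,-20,0,0,0,0]
    - [-2,-10.6,0,0,0,-1.7]
    - [0,0,0,0,0,-1.7]
    - [0,0,20,0,0,0]
    - [0,0,20,0,0,0]

```text
time: 26.52
tool_pos: [0.5501, -0.2735, 0.085]
tool_rot: [0.0, -0.005, 1.0, -0.001]
contact_force: [0.4, 0.6, -3.3]
gripper_width: 0.531
grasp_force: 63.4
```

Emit:
play_rows:
  commands:
    - [0,0,20,0,0,0]
    - [0,0,0,0,0,0]
    - [0,0,0,0,0,0]
    - [0,0,0,0,0,0]

```text
time: 26.85
tool_pos: [0.5501, -0.2723, 0.0656]
tool_rot: [-0.0, -0.005, 1.0, -0.0]
contact_force: [0.6, 0.3, -1.5]
gripper_width: 0.526
grasp_force: 63.2
```

```bash
python3 -c "
from h import *
goal(550,-272,37.1,0.7)
s,f,im=shot('w9')"
```

```text
shift [ 0.1  0.3 28.5] turn [-0.  -0.  -0.1] TCP [ 550.1 -272.3   65.6]
```

View pics/w9.png

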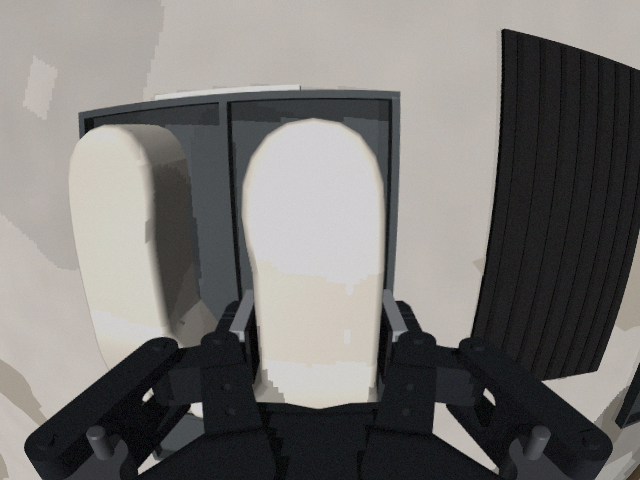

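The large model hangs over the left bay, heel centred at column 315 between the divider at 230 and the wall at 393. Lowering.

Emit:
play_rows:
  commands:
    - [0,0,10,0,0,0]
    - [0,0,8,0,0,0]
    - [0,0,4,0,0,0]
    - [0,0,2,0,0,0]
    - [0,0,0,0,0,0]

```text
time: 27.32
tool_pos: [0.5495, -0.2714, 0.0402]
tool_rot: [-0.001, -0.005, 1.0, 0.0]
contact_force: [0.5, 1.0, -2.2]
gripper_width: 0.529
grasp_force: 63.2
```

Emit:
play_rows:
  commands:
    - [0,0,1,0,0,0]
    - [0,0,0,0,0,0]
    - [0,0,1,0,0,0]
    - [0,0,0,0,0,0]

```text
time: 27.65
tool_pos: [0.5503, -0.2718, 0.0395]
tool_rot: [0.0, -0.005, 1.0, -0.0]
contact_force: [0.2, 0.1, -2.5]
gripper_width: 0.532
grasp_force: 63.2
```

Emit:
play_rows:
  commands:
    - [0,0,1,0,0,0]
    - [0,0,0,0,0,0]

```text
time: 27.82
tool_pos: [0.5501, -0.2717, 0.0383]
tool_rot: [-0.0, -0.005, 1.0, -0.0]
contact_force: [0.7, 0.3, -2.7]
gripper_width: 0.523
grasp_force: 63.2
```

Emit:
play_rows:
  commands:
    - [0,0,1,0,0,0]
    - [0,0,0,0,0,0]

```text
time: 27.98
tool_pos: [0.5502, -0.2718, 0.0373]
tool_rot: [0.0, -0.005, 1.0, -0.0]
contact_force: [-0.7, -0.1, -2.3]
gripper_width: 0.528
grasp_force: 63.4
```

Emit:
play_rows:
  commands:
    - [0,0,1,0,0,0]
    - [0,0,0,0,0,0]

```text
time: 28.15
tool_pos: [0.5504, -0.2719, 0.0372]
tool_rot: [0.0, -0.005, 1.0, -0.0]
contact_force: [-3.0, 1.3, 3.5]
gripper_width: 0.527
grasp_force: 63.9
```

Emit:
play_rows:
  commands:
    - [0,0,0.7,0,0,0]
    - [0,0,0,0,0,0]

```text
time: 28.32
tool_pos: [0.5503, -0.2719, 0.0371]
tool_rot: [-0.0, -0.005, 1.0, -0.0]
contact_force: [-6.0, 2.7, 8.4]
gripper_width: 0.532
grasp_force: 64.6
```

Contact made. Releasing, rising and checking.

Emit:
play_rows:
  commands:
    - [0,0,0,0,0,0]
    - [0,0,0,0,0,0]
    - [0,0,0,0,0,0]
    - [0,0,0,0,0,0]
  hand: 66

```text
time: 28.65
tool_pos: [0.5502, -0.2718, 0.0355]
tool_rot: [0.0, -0.005, 1.0, -0.0]
contact_force: [0.4, 0.0, -0.7]
gripper_width: 0.773
grasp_force: 0.0
```

Emit:
play_rows:
  commands:
    - [0,0,-15,0,0,0]
    - [0,0,-40,0,0,0]
    - [0,0,-40,0,0,0]
    - [0,0,-40,0,0,0]
    - [0,0,-40,0,0,0]

```text
time: 29.07
tool_pos: [0.5498, -0.2716, 0.2121]
tool_rot: [-0.0, -0.005, 1.0, 0.0]
contact_force: [-0.0, -0.1, -0.0]
gripper_width: 0.77
grasp_force: 0.0
```

Emit:
play_rows:
  commands:
    - [0,0,-35,0,0,0]
    - [0,0,0,0,0,0]
    - [0,0,0,0,0,0]
    - [0,0,0,0,0,0]

```text
time: 29.4
tool_pos: [0.5499, -0.2716, 0.2448]
tool_rot: [-0.0, -0.005, 1.0, 0.0]
contact_force: [-0.6, -0.9, -0.6]
gripper_width: 0.771
grasp_force: 0.0
```

Run:
```python
from h import *
s,f,im=shot("w10"); print(s["tool_pos"],s["joint_vel"].max())
O,y=tray(s,f,im,(170,90,385,285),130); target(O,y,"large")
foot(s,f,im,"large",(275,110,360,300),125)
f=imaging.grab_frame("scene"); a=f["image"][:,:,::-1]
cv2.imwrite("pics/end.png",cv2.resize(np.hstack([im,a]),(800,300)))
```

```text
[ 0.54987218 -0.27158349  0.24483649] 0.039319084932346274
tray origin [ 558.8 -318. ] yaw 0.45 slopes [-0.5  0.5] width 170.0 of 172
place waist large [ 549.4 -272.1] 0.45
large waist [ 550.3 -272.5] yaw 0.89 edge slopes [ 0.4 -0.4] width 43.6 of 46 length 156.0 of 170
```

View pics/end.png

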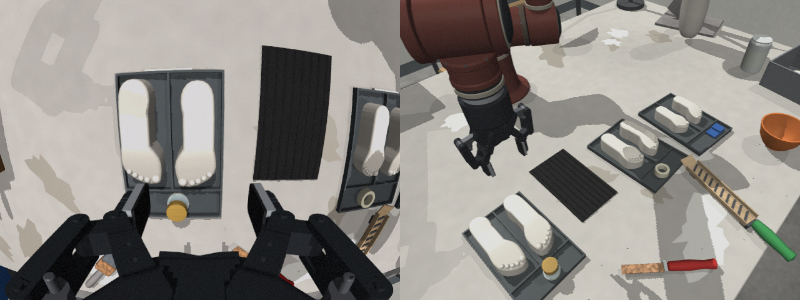

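Both views show all three pairs matched and flat: the large pair at (165,130) in the left half, the other trays at (640,150) and (685,115) in the right half. The pad is empty and the gripper is clear.

```bash
python3 -c "
from plant import manip
print(manip.job_done())"
```

```text
the job is handed in; nothing more can be done
None
```

All three left-foot models are lying flat in the left bays beside their right-foot partners, toes the same way; they measured within about 3 mm of centre, the robot is clear, and the job was handed in at about 30 s.

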